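# Bond a galley spotlight into its V saddle

### The job

The little aluminium spotlight is to be bonded into the V saddle on its mounting board: first wind the clockwork timer clockwise right up to its stop, because its full run is the time the bonding tape needs and your hand will then be busy. Then lift the spotlight and seat its round barrel squarely in both Vs, the hexagon ends clear of the cradles and the lens pointing away from the forked cable lug. Finish while still holding it there, pressing it down firmly with about one to two kilos of hand pressure onto both taped faces, and leave the screwdriver, the tape and the mugs where they are.

Things in the scene. Friction and masses are not known exactly. Their poses are not given: they have to be found in the camera images.
- spotlight: Loose bare aluminium spotlight, 0.17 to 0.34 kg, lying on the worktop. Origin mid-barrel on the axis (16 mm up as it lies), near its balance point; x along the barrel from tail to lens. Round barrel 32 mm in diameter, x -54 to 54 mm: grip it at the origin, across. Its hexagon ends are 32 mm across flats, 37 mm across corners, so it lies level and does not roll.
- spotlight_lens (a point): Centre of the glass lens face, 75 mm from the barrel's middle. The hexagon bezel round it spans spotlight x 54 to 75 mm; at the other end the hexagon tail cap spans x -72 to -54 mm and a black cable gland, 12 mm in diameter, x -80 to -72 mm.
- saddle: Plywood board fixed to the worktop, 166 x 84 x 12 mm, x -102 to 64 mm, carrying two aluminium V cradles. Origin in the worktop plane midway between the cradles; x along the groove, away from the cable lug; z up. Cradles at x -48 to -26 and 26 to 48 mm (52 mm gap between for the fingers), 48 mm wide, tops 36 mm above the worktop; screw flanges reach 38 mm either side.
- saddle_seat (a point): Where the middle of the seated barrel belongs: midway between the cradles, 42.6 mm above the worktop. The Vs open upward at 90 degrees and centre the barrel by themselves. More than 6 mm off along the groove, a hexagon end rides up on a cradle.
- saddle_lug (a point): Top of the forked cable lug at the saddle's tail end: two upright steel prongs at saddle x -94 mm, 48 mm above the worktop, 16 mm gap between them for the cable.
- pad_left: Dark pressure-activated bonding tape on the +y faces of both Vs (part of the saddle; same origin and axes as the saddle). Rigid in effect, and smooth until bonded: friction about 0.3, so the barrel slides into the Vs. It must not take more than 45 N.
- pad_right: The same on the -y faces of both Vs.
- timer: White round clockwork kitchen timer, 68 mm in diameter, fixed to the worktop by its suction foot. Origin in the worktop plane under its centre; x points to one end of its half-circle scale. Body top 27 mm high, turning skirt to 31.5 mm, on it the wing key: a bar 42 mm long, 12 mm thick, from 31.5 to 59.5 mm above the worktop.
- timer_grip (a point): On the timer's axis, 57.5 mm above the worktop: put the TCP here to grip the wing key across its 12 mm.
- timer_key (a joint): Angle of the wing key, rad, clockwise seen from above. At 0 the bar lies along the timer's x axis; at q it has turned q clockwise. Starts between 0 and 0.6; the stop is at 3.1; above 2.8 counts as wound. A light spring pulls it back, but the clockwork holds it where it is left. Turning takes under 0.12 N m.
- screwdriver: Bystander: screwdriver with a yellow handle, 157 mm, 25 mm thick, behind the work on the left.
- tape: Bystander: roll of black tape, 62 mm across, 19 mm high, behind the middle of the work.
- mug: Bystander: plain white mug, 91 mm high, standing behind the work on the right.
There are look-alikes about, which are no part of the job. What is shaped like the timer but blue is not meant.

How it is judged (in metres and radians):
On the way, in this order (a step that is already met when the one before it is completed fails the run):
1. the timer is wound right up (value of joint timer_key above 2.8 rad), for 0.2 s.
2. the spotlight is lifted clear in the hand (height (world z) of spotlight above 0.06 m and contact force between spotlight and the fingers above 0.5 N), for 0.2 s.
At the end, for the whole second after the job is handed in: Barrel in both Vs: middle within 6 mm along and 3 mm across the groove, 39 to 45.5 mm high, aligned to 0.05 rad, lens away from the lug; over 4 N on the left and the right taped faces while the fingers press on it (over 3 N), at rest; timer key above 2.8 rad (x of spotlight in the frame of saddle between -0.006 and 0.006 m and y of spotlight in the frame of saddle between -0.003 and 0.003 m and z of spotlight in the frame of saddle between 0.039 and 0.0455 m and angle between the x axis of spotlight and the x axis of saddle, either way round below 0.05 rad and x of spotlight_lens in the frame of saddle above 0.05 m and contact force between spotlight and pad_left above 4 N and contact force between spotlight and pad_right above 4 N and contact force between spotlight and the fingers above 3 N and linear speed of spotlight below 0.02 m/s and value of joint timer_key above 2.8 rad); the arm keeps its last pose, push and grip.
It fails at once if the spotlight is rammed into the tape with more than 45 N on a face (contact force between spotlight and pad_left above 45 N or contact force between spotlight and pad_right above 45 N).
It fails at once if the screwdriver is moved more than 3 cm (distance of screwdriver from where it was at the start of the episode above 0.03 m).
It fails at once if the roll of tape is moved more than 3 cm (distance of tape from where it was at the start of the episode above 0.03 m).
It fails at once if the plain mug is moved more than 3 cm (distance of mug from where it was at the start of the episode above 0.03 m).
It also fails if it takes over 67 s, if anything falls off the work surface, if the arm or the gripper's body presses on something with over 40 N, if the wrist force passes 120 N, or if a joint passes its speed limit or range.

### The arm

A 7-joint arm with a two-finger parallel gripper is mounted at the origin on a cart in front of the work surface, level with it; the furniture and walls round the work are solid. World frame = base frame: x ahead of the robot, y to its left, z up, the work surface at z = 0. Lengths are in mm, angles in rad, forces in N, time in s.
With the tool pointing down it reaches from about 375 to 925 mm from the base axis. Payload 3.1 kg.
Tool frame: the origin (TCP) lies between the finger pads, 19 mm behind the fingertips; this is the grasp point; z points along the fingers, y is the line along which they close (so a half turn about z gives the same grasp; the last joint's range is limited). The gripper opens to 85 mm and grips with 20 to 120 N. Pads are 22 mm wide; open, the fingers measure 114 mm over their backs; the gripper's body (76 mm by 85 mm) begins 54 mm behind the grasp point. The pads swing forward as they close: fully open they stand 13 mm farther back than shut.
Start: joints at [1.21, 0.383, 0.044, 1.598, -0.018, 1.161, -0.05], TCP at [168.88, -627.681, 249.969] pointing down, gripper open.
Joint ranges: [-2.61, 2.61], [-0.41, 2.15], [-1.48, 1.57], [0, 2.5], [-1.57, 4.71], [0.05, 1.97], [-2.85, 2.85]. Speed limits (rad/s): [2.79, 2.79, 3.14, 3.14, 3.14, 3.14, 3.14].

### API

Orientations are given as a unit quaternion [x, y, z, w].
In Python, from bench import arm gives the robot as it stands. The module is installed in compiled form; this text tells all that it offers.
- The arm moves only by the shell command python3 -m inch 'ROWS' [FORCE]. ROWS is JSON, one flat list of numbers, 5 for each row, row after row: the finger opening in mm, from 0 to 85.4, then the shift along the world's x, y, z in mm, then the turn about the world's z in degrees. A call has 1 to 10 rows; each row is the pose to reach, as a shift and turn from the pose commanded when the call began; what a row does not reach only later rows make up. A row lasts 1/12 s, in which the tool goes at most 41.7 mm and 7.16 degrees, less where a joint would pass 70% of its speed; a pose out of reach is approached as far as the arm can. A call with a gripper value outside its range is refused whole. The fingers move at their own pace and stop on an object; FORCE is the grip in N (left out, the last holds). Time passes only in rows, so rows that repeat a pose let the fingers close. It gives the time, the measured TCP pose, the force, the opening and the grip force at its end, in the units of the state.
- arm.read_state(): the state, without advancing time (a new reading comes with each control period).
- arm.snapshot(name): name is "scene" or "top" or "wrist"; returns a dict with "color" (420x560x3 uint8, red, green, blue), "mtx" (3x3 intrinsics, pixels), "extrinsics" (4x4, takes a point from world to camera coordinates); the wrist camera has in their place "T_tool_cam" (4x4, takes a point from camera to tool coordinates, whose origin is the TCP and whose axes are the flange's). Camera axes: x right, y up, looking along -z (the intrinsics and any distortion apply to the point x, -y, -z); pixel columns grow to the right and rows downward; lengths in mm; the calibration is good to about 2 mm. A picture is of the moment at which its call begins: read the wrist's pose just before it. There is no depth.
- arm.job_done(): hands the job in; it is judged then, once.
The state is a dict: "t": time; "joint_positions": joint angles; "dq": joint speeds; "effort": joint torques, N m; "ee_pos": TCP position; "eef_rot": TCP orientation; "contact_force": force on the tool from outside, world axes, zero at the start; "torque": the same for the moment, N m; "width": finger opening in mm; "grip_force": force on a finger pad.
Only numpy, scipy, OpenCV 4.12 (cv2) and the standard library are available. Lean on these libraries where they do the work, as an engineer would, in place of code of your own. Each camera call takes 0.05 s, during which the arm holds its last target. There are 200 camera calls.

## Working session

There is one attempt and no reset: what is moved stays moved. The work goes in short steps, Python scripts to look and compute and a shell command to move; the robot and the scene stay as the last step left them, time stands still between calls to the robot, and variables do not carry over. Pictures are saved under pics/ and viewed, at most 10 in all, crops included, and the job is handed in when it is done.

```bash
mkdir -p pics; cat > h.py <<'E'
import numpy as np, cv2
from bench import arm
def ray(s,u,v):
    K=np.array(s["mtx"]);E=np.array(s["extrinsics"])
    d=np.linalg.inv(K)@[u,v,1.];d=np.array([d[0],-d[1],-d[2]])
    R=E[:3,:3];return -R.T@E[:3,3],R.T@d
def onz(s,u,v,z):
    o,d=ray(s,u,v);return (o+d*(z-o[2])/d[2]).round(1)
def proj(s,p):
    E=np.array(s["extrinsics"]);c=E[:3,:3]@np.array(p,float)+E[:3,3]
    q=np.array(s["mtx"])@[c[0],-c[1],-c[2]];return (q[:2]/q[2]).round(1)
E
python3 - <<'E'
from h import *
import pickle
for n in("scene","top"):
    s=arm.snapshot(n);cv2.imwrite(f"pics/{n}.png",s["color"][...,::-1]);pickle.dump(s,open(n+".pkl","wb"))
    print({k:np.array(v).round(2).tolist() for k,v in s.items() if k!="color"})
st=arm.read_state();print(st)
E
```

```text
{'mtx': [[428.28, 0.0, 266.4], [0.0, 428.28, 209.64], [0.0, 0.0, 1.0]], 'extrinsics': [[0.17, -0.98, -0.01, -52.97], [0.88, 0.15, 0.46, -468.57], [-0.45, -0.09, 0.89, -904.91], [0.0, 0.0, 0.0, 1.0]]}
{'mtx': [[536.43, 0.0, 286.17], [0.0, 536.43, 203.89], [0.0, 0.0, 1.0]], 'extrinsics': [[-0.29, -0.96, 0.01, 184.9], [0.77, -0.22, 0.6, -418.37], [-0.57, 0.19, 0.8, -1375.81], [0.0, 0.0, 0.0, 1.0]]}
{'t': 0.1, 'joint_positions': array([ 1.21020138,  0.38378604,  0.0438507 ,  1.59943857, -0.01785816,
        1.16120209, -0.04987981]), 'dq': array([ 1.63887073e-04, -2.03880384e-03,  1.15003105e-03, -3.99009197e-03,
        5.08356822e-04, -1.39963261e-03, -9.18581390e-05]), 'effort': array([ 2.37719767e-03, -4.34726322e+01,  1.02924295e+00, -2.50453824e+01,
        1.09128031e-02,  5.41915448e-03,  2.63431410e-06]), 'ee_pos': array([ 168.62456332, -626.8958242 ,  248.6817524 ]), 'eef_rot': array([ 9.91372255e-01,  1.31070828e-01, -2.45327632e-04, -1.19604316e-03]), 'contact_force': array([ 0.58949116, -0.67557097,  0.16541871]), 'torque': array([ 0.0052807 , -0.02334807,  0.01825994]), 'grip_force': 0.0, 'width': 85.3405235429636}
```

View pics/top.png

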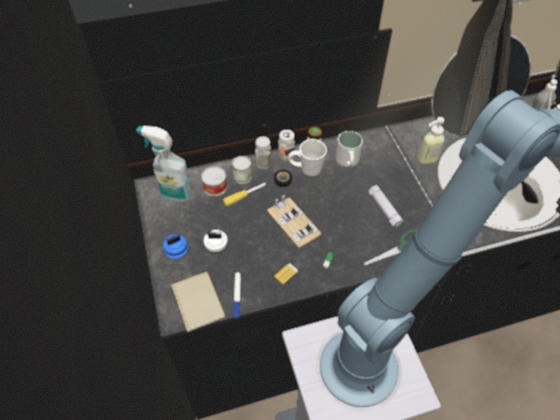

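View pics/scene.png

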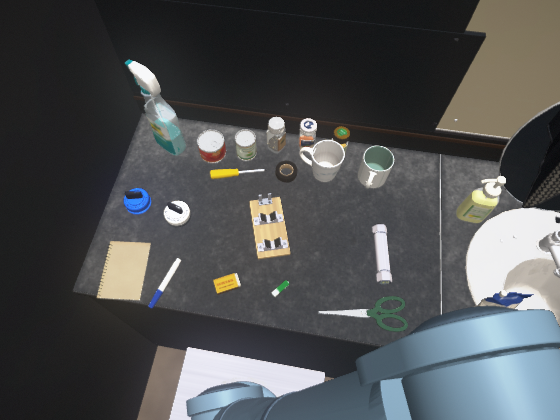

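The scene view shows:
- white timer at (177,212), blue look-alike timer at (137,201)
- spotlight at (382,254)
- saddle at (269,227), with its lug at the back, (266,200)

The timer candidates are white (177,212) and blue (137,201). The white one fits the description. I'll confirm in one enlarged crop montage.

```bash
python3 - <<'E'
from h import *
import pickle
s=pickle.load(open("scene.pkl","rb"));im=s["color"][...,::-1]
def c(x,y,w,h,k): return cv2.resize(im[y:y+h,x:x+w],None,fx=k,fy=k,interpolation=cv2.INTER_CUBIC)
A=c(117,180,80,60,5);B=c(240,188,60,75,4);C=c(352,216,60,75,4)
o=np.zeros((600,800,3),np.uint8);o[:300,:400]=A;o[300:,:240]=B;o[300:,250:490]=C
t=pickle.load(open("top.pkl","rb"))["color"][...,::-1]
o[300:,500:800]=cv2.resize(t[215:265,155:205],(300,300),interpolation=cv2.INTER_CUBIC)
o[:300,420:795]=cv2.resize(t[190:250,260:335],(375,300),interpolation=cv2.INTER_CUBIC)
cv2.imwrite("pics/m.png",o)
E
```

```text
(no output)
```

View pics/m.png

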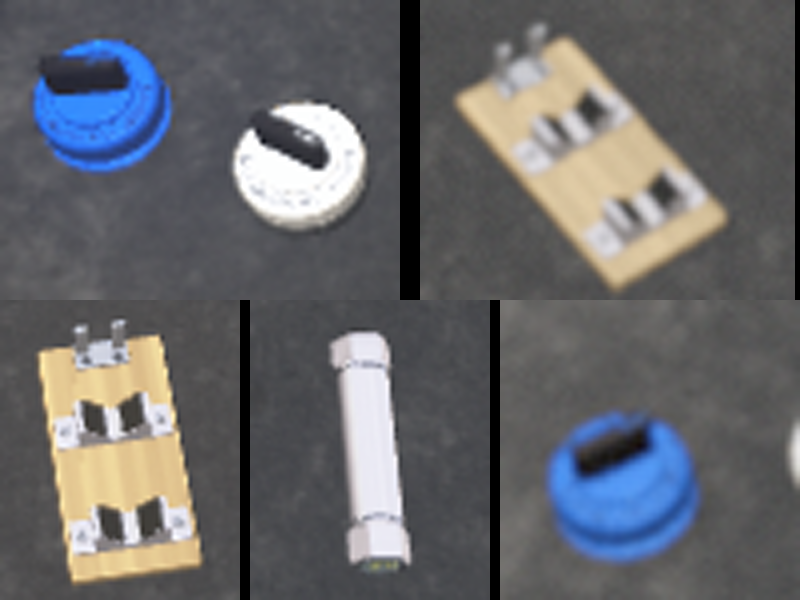

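White timer confirmed at about (177,212): white body with a black wing key. The spotlight's lens glints at its near end, about (384,281), and the saddle's lug is at its far end, so both x axes point towards the robot. Next I measure.

```bash
python3 - <<'E'
from h import *
import pickle
S={n:pickle.load(open(n+".pkl","rb")) for n in("scene","top")}
def big(m,roi):
    z=np.zeros_like(m);x,y,w,h=roi;z[y:y+h,x:x+w]=m[y:y+h,x:x+w]
    z=cv2.morphologyEx(z,cv2.MORPH_OPEN,np.ones((2,2)))
    return max(cv2.findContours(z,0,2)[0],key=cv2.contourArea)
def tozs(s,c,z): return np.array([onz(s,u,v,z)[:2] for u,v in c.reshape(-1,2)],np.float32)
rois={"scene":dict(timer=(160,196,34,34),spot=(365,218,35,72),saddle=(240,190,60,75)),
"top":dict(timer=(198,225,34,30),spot=(362,180,45,50),saddle=(260,190,65,60))}
for n,s in S.items():
    hsv=cv2.cvtColor(s["color"],cv2.COLOR_RGB2HSV);h,sa,v=cv2.split(hsv)
    w=((sa<60)&(v>125)).astype(np.uint8)
    c=big(w,rois[n]["timer"]);P=tozs(s,cv2.convexHull(c),20);print(n,"timer",cv2.minEnclosingCircle(P))
    c=big(w,rois[n]["spot"]);P=tozs(s,c,16);print("spot",cv2.minAreaRect(P))
    wood=((h>8)&(h<28)&(sa>60)&(v>90)).astype(np.uint8)
    c=big(wood,rois[n]["saddle"]);P=tozs(s,cv2.convexHull(c),12);print("saddle",cv2.minAreaRect(P),cv2.boxPoints(cv2.minAreaRect(P)).round())
    x,y,ww,hh=rois[n]["timer"]
    # key: dark pixels inside timer hull
    m=np.zeros_like(v);cv2.fillConvexPoly(m,cv2.convexHull(big(w,rois[n]["timer"])),1)
    m=((v<90)&(m>0)).astype(np.uint8);ys,xs=np.nonzero(m)
    P=np.array([onz(s,a,b,59.5)[:2] for a,b in zip(xs,ys)]);
    print("key",len(P),P.mean(0),np.degrees(np.arctan2(*np.linalg.svd(P-P.mean(0))[2][0][::-1])))
E
```

```text
scene timer ((467.6737060546875, 263.7602844238281), 37.147701263427734)
spot ((449.6974792480469, -267.89697265625), (152.6696014404297, 36.851287841796875), 8.233246803283691)
saddle ((461.5937194824219, 16.974300384521484), (71.08412170410156, 84.62104034423828), 18.190357208251953) [[415.  46.]
 [441. -34.]
 [509. -12.]
 [482.  68.]]
key 91 [452.73076923 251.4043956 ] -130.36522927385352
top timer ((465.9495544433594, 264.5960998535156), 40.150665283203125)
spot ((447.870361328125, -266.3605651855469), (163.1929168701172, 41.78823471069336), 8.204303741455078)
saddle ((487.6173400878906, 29.944408416748047), (135.12448120117188, 90.15494537353516), 18.720001220703125) [[409.  51.]
 [438. -34.]
 [566.   9.]
 [537.  94.]]
key 65 [448.55692308 266.78      ] -156.81498201297225
```

```bash
python3 -m inch '[85,41,40,0,0,85,80,75,0,0,85,110,100,0,0,85,140,140,0,0,85,170,180,0,0,85,200,220,0,-2,85,230,260,0,-4,85,260,300,0,-6,85,281,335,0,-7,85,281,360,0,-7]'
python3 - <<'E'
from h import *
import pickle
st=arm.read_state();s=arm.snapshot("wrist");s["st"]=st;pickle.dump(s,open("w1.pkl","wb"));cv2.imwrite("pics/w1.png",s["color"][...,::-1])
print(np.array(s["T_tool_cam"]).round(3),s["mtx"],[k for k in s],st["joint_positions"].round(2))
E
```

```text
t: 0.93
ee_pos: [432.6, -305.8, 249.7]
eef_rot: [0.998, 0.07, 0.0, 0.0]
contact_force: [0.3, -0.4, -0.3]
width: 85.2
grip_force: 0.0
[[-0.00000e+00  9.46000e-01  3.24000e-01  8.28660e+01]
 [ 1.00000e+00  1.00000e-03 -1.00000e-03  7.71000e-01]
 [-1.00000e-03  3.24000e-01 -9.46000e-01 -1.23465e+02]
 [ 0.00000e+00  0.00000e+00  0.00000e+00  1.00000e+00]] [[348.55470492   0.         271.9395355 ]
 [  0.         348.55470492 205.8895227 ]
 [  0.           0.           1.        ]] ['color', 'mtx', 'T_tool_cam', 'st'] [ 0.71  0.17 -0.19  1.88  0.03  1.1  -0.92]
```

View pics/w1.png

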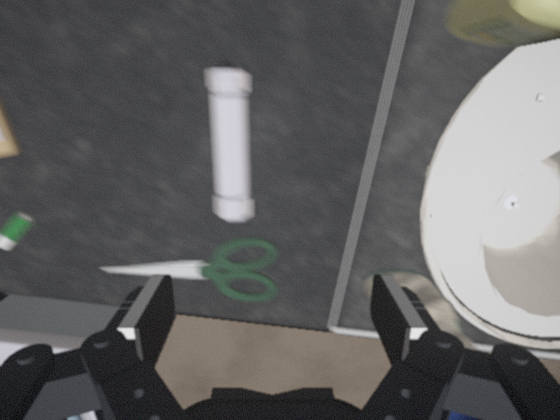

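The wrist view shows the spotlight from (230,67) to (234,222); I'll measure it again later. Moving on to the saddle.

```bash
python3 -m inch '[85,50,40,0,2,85,50,80,0,4,85,50,120,0,6,85,50,160,0,8,85,50,200,0,10,85,50,235,0,10,85,50,265,0,10,85,50,285,0,10,85,50,290,0,10,85,50,290,0,10]'
cat >> h.py <<'E'
from scipy.spatial.transform import Rotation as Ro
def wsnap(f=None):
    st=arm.read_state();s=dict(arm.snapshot("wrist"))
    T=np.eye(4);T[:3,:3]=Ro.from_quat(st["eef_rot"]).as_matrix();T[:3,3]=st["ee_pos"]
    s["extrinsics"]=np.linalg.inv(T@np.array(s["T_tool_cam"]));s["st"]=st
    if f: cv2.imwrite(f,s["color"][...,::-1])
    return s
E
python3 - <<'E'
from h import *
s=wsnap("pics/w2.png")
import pickle;pickle.dump(s,open("w2.pkl","wb"))
for n,p in dict(seat=(489,26,42.6),timer=(467,264,57.5)).items(): print(n,proj(s,p))
print(s["st"]["ee_pos"],s["st"]["joint_positions"].round(2))
E
```

```text
t: 1.82
ee_pos: [480.8, -15.8, 249.7]
eef_rot: [0.987, 0.159, -0.0, -0.0]
contact_force: [0.1, 0.1, -0.4]
width: 84.8
grip_force: 0.0
seat [232.1 155. ]
timer [-41.7  96.4]
[480.8326441  -15.80419942 249.74924066] [ 0.38  0.09 -0.45  1.97  0.04  1.09 -1.34]
```

View pics/w2.png

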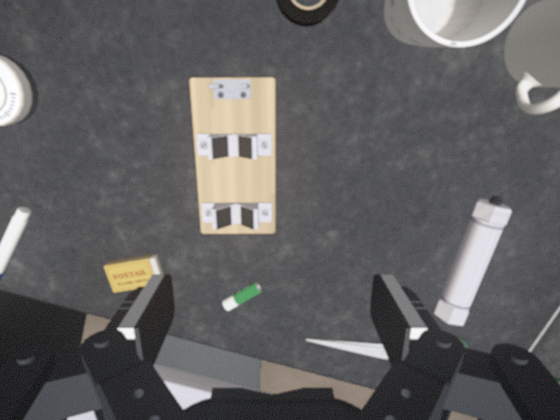

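The wrist view shows the saddle board from (191,78) to (275,233) with the lug at the top, (231,90). The spotlight's black gland is at (495,201), its far end, so the lens points towards the robot as I assumed. The timer is at the left edge. Now I measure the saddle and move to the timer.

```bash
python3 - <<'E'
from h import *
import pickle
s=pickle.load(open("w2.pkl","rb"));h,sa,v=cv2.split(cv2.cvtColor(s["color"],cv2.COLOR_RGB2HSV))
m=((h>8)&(h<28)&(sa>50)&(v>90)).astype(np.uint8);z=np.zeros_like(m);z[65:245,180:290]=m[65:245,180:290]
ys,xs=np.nonzero(z);hull=cv2.convexHull(np.stack([xs,ys],1).astype(np.int32))
P=np.array([onz(s,u,w,12)[:2] for u,w in hull.reshape(-1,2)],np.float32);r=cv2.minAreaRect(P);b=cv2.boxPoints(r);print(r,b)
# pads: dark areas in cradles
d=((v<75)).astype(np.uint8)
for x0,y0,x1,y1 in((205,132,262,160),(208,200,265,230)):
    c=d[y0:y1,x0:x1];n,l,st,ce=cv2.connectedComponentsWithStats(c)
    for i in range(1,n):
        if st[i,4]>60:
            q=ce[i]+[x0,y0];print(q,st[i,4],onz(s,*q,29))
E
python3 -m inch '[85,20,40,0,0,85,20,80,0,0,85,20,120,0,0,85,20,160,0,0,85,20,190,0,0,85,20,220,0,0,85,20,240,0,0,85,20,250,0,0,85,20,250,0,0,85,20,250,0,0]'
python3 - <<'E'
from h import *
s=wsnap("pics/w3.png");import pickle;pickle.dump(s,open("w3.pkl","wb"))
print(s["st"]["joint_positions"].round(2),s["st"]["ee_pos"],proj(s,(467,264,57.5)))
u,v=proj(s,(467,264,40)).astype(int)
h,sa,v_=cv2.split(cv2.cvtColor(s["color"],cv2.COLOR_RGB2HSV))
m=((sa<60)&(v_>125)).astype(np.uint8);z=np.zeros_like(m);z[v-60:v+60,u-60:u+60]=m[v-60:v+60,u-60:u+60]
c=max(cv2.findContours(z,0,2)[0],key=cv2.contourArea);hu=cv2.convexHull(c)
P=np.array([onz(s,a,b,15)[:2] for a,b in hu.reshape(-1,2)],np.float32);print(cv2.minEnclosingCircle(P),cv2.fitEllipse(P))
k=np.zeros_like(m);cv2.fillConvexPoly(k,hu,1);k=((v_<90)&(k>0)).astype(np.uint8)
c=max(cv2.findContours(k,0,2)[0],key=cv2.contourArea)
P=np.array([onz(s,a,b,57)[:2] for a,b in c.reshape(-1,2)],np.float32);print("key",cv2.minAreaRect(P),cv2.boxPoints(cv2.minAreaRect(P)))
cv2.imwrite("pics/w3c.png",cv2.resize(s["color"][v-60:v+60,u-60:u+60,::-1],None,fx=4,fy=4))
E
```

```text
((476.983642578125, 23.180408477783203), (166.03097534179688, 84.78568267822266), 18.45766830444336) [[384.8169    37.109444]
 [411.6604   -43.314682]
 [569.1504     9.251373]
 [542.3069    89.6755  ]]
t: 2.7
ee_pos: [502.0, 230.0, 249.4]
eef_rot: [0.988, 0.156, -0.0, 0.001]
contact_force: [0.5, -0.4, 0.1]
width: 85.1
grip_force: 0.0
[ 0.03  0.26 -0.61  1.81  0.16  1.13 -1.9 ] [502.01360713 230.00953768 249.41342611] [225.4 203.4]
((469.4923095703125, 267.75164794921875), 36.70004653930664) ((469.3277282714844, 267.85491943359375), (70.84271240234375, 73.22432708740234), 80.16324615478516)
key ((477.92779541015625, 266.74029541015625), (36.27629470825195, 7.019833087921143), 73.81079864501953) [[469.49997 250.3    ]
 [476.24142 248.34279]
 [486.35562 283.1806 ]
 [479.61417 285.13782]]
```

View pics/w3c.png

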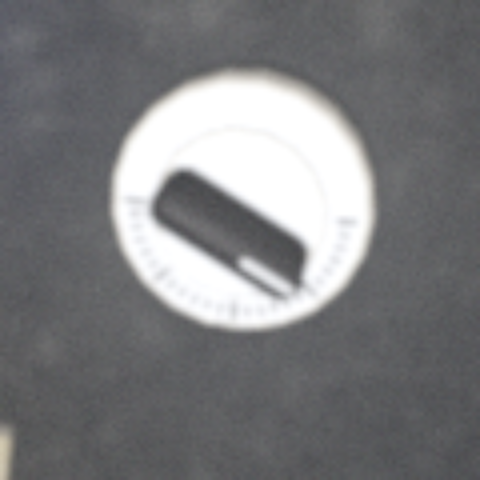

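The crop shows the key bar running from (180,190) to (285,265), its index mark at the lower-right end, about 0.5 rad past the right-hand end of the scale. Clockwise winding goes round the bottom of the scale. I'll put the camera straight above it for a parallax-free fix.

```bash
python3 -m inch '[60,-40,5,-20,0,60,-80,10,-40,0,60,-111,10,-60,0,60,-111,10,-70,0,60,-111,10,-70,0,60,-111,10,-70,0]'
cat > t.py <<'E'
from h import *
s=wsnap("pics/w4.png")
u,v=proj(s,(470,266,40)).astype(int);print(u,v,s["st"]["ee_pos"],s["st"]["joint_positions"].round(2),Ro.from_quat(s["st"]["eef_rot"]).as_euler("ZYX",degrees=True).round(1))
h,sa,v_=cv2.split(cv2.cvtColor(s["color"],cv2.COLOR_RGB2HSV))
m=((sa<60)&(v_>125)).astype(np.uint8);z=np.zeros_like(m);y0=max(v-75,0);z[y0:v+75,u-75:u+75]=m[y0:v+75,u-75:u+75]
c=max(cv2.findContours(z,0,2)[0],key=cv2.contourArea);hu=cv2.convexHull(c)
for zz in(20,30):
    P=np.array([onz(s,a,b,zz)[:2] for a,b in hu.reshape(-1,2)],np.float32);print(cv2.minEnclosingCircle(P))
k=np.zeros_like(m);cv2.fillConvexPoly(k,hu,1);k=((v_<90)&(k>0)).astype(np.uint8)
c=max(cv2.findContours(k,0,2)[0],key=cv2.contourArea)
P=np.array([onz(s,a,b,57)[:2] for a,b in c.reshape(-1,2)],np.float32);b=cv2.boxPoints(cv2.minAreaRect(P));print("key",cv2.minAreaRect(P),b.tolist())
l=cv2.fitLine(P,2,0,.01,.01).ravel();print(np.degrees(np.arctan2(l[1],l[0])))
cv2.imwrite("pics/w4c.png",cv2.resize(s["color"][y0:v+75,u-75:u+75,::-1],None,fx=3,fy=3))
E
python3 t.py
```

```text
t: 3.25
ee_pos: [391.1, 240.2, 179.8]
eef_rot: [0.988, 0.155, 0.0, 0.001]
contact_force: [1.7, 0.4, 0.6]
width: 59.8
grip_force: 0.0
269 86 [391.07032035 240.1904779  179.78965995] [-0.01  0.16 -0.67  2.08  0.12  0.94 -2.  ] [ 17.9   0.  179.9]
((471.5462951660156, 268.2348327636719), 35.02582931518555)
((471.4733581542969, 268.1334533691406), 33.793521881103516)
key ((474.5303955078125, 278.597412109375), (16.99890899658203, 8.863408088684082), 73.2015380859375) [[467.8314208984375, 271.741455078125], [476.31658935546875, 269.17987060546875], [481.2293701171875, 285.453369140625], [472.74420166015625, 288.01495361328125]]
68.813225
```

View pics/w4c.png

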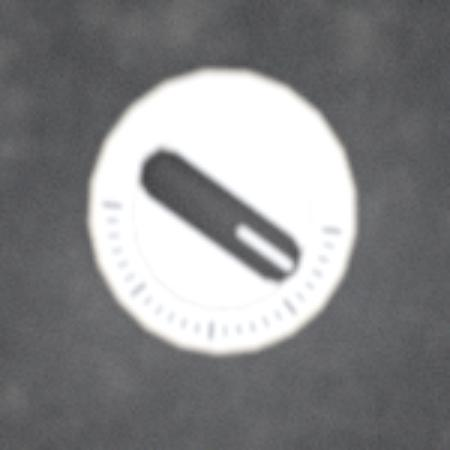

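The timer centre is at (471.5, 268) and the bar direction is 73°, so q is about 0.45. To keep joint 7 in range during the clockwise turn, I grip at yaw 253°, turning +235° first.

```bash
python3 -m inch '[45,20,7,0,7,45,40,14,0,14,45,60,21,0,21,45,80,28,0,28,45,80,28,0,35,45,80,28,0,42,45,80,28,0,49,45,80,28,0,56,45,80,28,0,63,45,80,28,0,70]' | head -3
for i in 1 2; do :; done
python3 -m inch '[45,0,0,0,7,45,0,0,0,14,45,0,0,0,21,45,0,0,0,28,45,0,0,0,35,45,0,0,0,42,45,0,0,0,49,45,0,0,0,56,45,0,0,0,63,45,0,0,0,70]' | head -3
python3 -m inch '[45,0,0,0,7,45,0,0,0,14,45,0,0,0,21,45,0,0,0,28,45,0,0,0,35,45,0,0,0,42,45,0,0,0,49,45,0,0,0,56,45,0,0,0,63,45,0,0,0,70]' | head -3
python3 -m inch '[45,0,0,0,7,45,0,0,0,14,45,0,0,0,21,45,0,0,0,25,45,0,0,0,25]'
python3 - <<'E'
from h import *
st=arm.read_state();print(st["joint_positions"].round(2),st["ee_pos"],Ro.from_quat(st["eef_rot"]).as_euler("ZYX",degrees=True).round(1),np.array([471.5,268.1,57.5])-st["ee_pos"])
E
```

```text
t: 4.13
ee_pos: [474.0, 269.8, 181.7]
eef_rot: [0.718, 0.696, 0.002, 0.001]
t: 4.97
ee_pos: [474.1, 269.5, 181.6]
eef_rot: [0.19, 0.982, 0.001, 0.001]
t: 5.8
ee_pos: [474.1, 269.2, 181.1]
eef_rot: [-0.407, 0.913, 0.0, 0.001]
t: 6.22
ee_pos: [473.7, 269.2, 180.5]
eef_rot: [-0.593, 0.805, 0.0, 0.001]
contact_force: [-0.6, -0.3, 0.4]
width: 45.1
grip_force: 0.0
[ 0.46  0.72 -1.39  1.87  0.76  1.22  1.66] [473.73074776 269.18246644 180.50542129] [-1.073e+02  1.000e-01 -1.800e+02] [  -2.23074776   -1.08246644 -123.00542129]
```

```bash
python3 -m inch '[45,-2,-1,-40,0,45,-2,-1,-75,0,45,-2,-1,-100,0,45,-2,-1,-115,0,45,-2,-1,-123,0,45,-2,-1,-123,0,45,-2,-1,-123,0]' 
python3 -m inch '[0,0,0,0,0,0,0,0,0,0,0,0,0,0,0,0,0,0,0,0,0,0,0,0,0,0,0,0,0,0,0,0,0,0,0]' 30
python3 - <<'E'
from h import *
st=arm.read_state();print(st["joint_positions"].round(2),st["torque"])
E
```

```text
t: 6.8
ee_pos: [469.4, 270.0, 58.0]
eef_rot: [-0.595, 0.804, 0.0, 0.001]
contact_force: [0.5, 0.5, 0.6]
width: 45.0
grip_force: 0.0
t: 7.38
ee_pos: [471.3, 269.6, 58.8]
eef_rot: [-0.595, 0.804, -0.001, 0.002]
contact_force: [4.0, -2.1, 5.0]
width: 11.3
grip_force: 35.0
[ 0.34  0.84 -1.2   1.95  0.93  1.05  1.55] [-0.41362671 -0.96029959  0.07733188]
```

```bash
python3 -m inch '[0,0,0,0,-7,0,0,0,0,-14,0,0,0,0,-21,0,0,0,0,-28,0,0,0,0,-35,0,0,0,0,-42,0,0,0,0,-49,0,0,0,0,-56,0,0,0,0,-63,0,0,0,0,-70]'
python3 -m inch '[0,0,0,0,-7,0,0,0,0,-14,0,0,0,0,-21,0,0,0,0,-28,0,0,0,0,-35,0,0,0,0,-42,0,0,0,0,-49,0,0,0,0,-56,0,0,0,0,-63,0,0,0,0,-68]'
python3 - <<'E'
from h import *
st=arm.read_state();print(st["joint_positions"].round(2),st["torque"],Ro.from_quat(st["eef_rot"]).as_euler("ZYX",degrees=True).round(1))
E
```

```text
t: 8.22
ee_pos: [471.6, 269.4, 58.8]
eef_rot: [-0.023, 1.0, 0.0, 0.003]
contact_force: [5.4, -2.8, 5.6]
width: 11.3
grip_force: 34.9
t: 9.05
ee_pos: [471.4, 268.9, 58.7]
eef_rot: [0.54, 0.842, 0.001, 0.002]
contact_force: [5.2, -3.6, 6.0]
width: 11.3
grip_force: 35.1
[ 0.04  0.57 -0.76  1.96  0.54  0.82 -0.59] [-0.68691574 -0.91842999  0.06208816] [1.147e+02 1.000e-01 1.797e+02]
```

```bash
python3 -m inch '[0,0,0,0,-3,0,0,0,0,-6,0,0,0,0,-9,0,0,0,0,-12,0,0,0,0,-12]'
python3 - <<'E'
from h import *
st=arm.read_state();print(st["torque"],Ro.from_quat(st["eef_rot"]).as_euler("ZYX",degrees=True).round(1))
E
python3 -m inch '[0,0,0,0,-2,0,0,0,0,-4,0,0,0,0,-4,0,0,0,0,-4]'
python3 - <<'E'
from h import *
st=arm.read_state();print(st["torque"],Ro.from_quat(st["eef_rot"]).as_euler("ZYX",degrees=True).round(1))
E
```

```text
t: 9.47
ee_pos: [471.4, 268.9, 58.7]
eef_rot: [0.623, 0.783, 0.002, 0.002]
contact_force: [4.6, -4.1, 6.5]
width: 11.3
grip_force: 35.5
[-0.71525294 -0.97875843  0.36837964] [1.030e+02 1.000e-01 1.797e+02]
t: 9.8
ee_pos: [471.3, 268.9, 58.8]
eef_rot: [0.647, 0.763, 0.002, 0.003]
contact_force: [4.3, -3.9, 7.7]
width: 11.3
grip_force: 52.6
[-0.83351958 -0.97765071  1.24586519] [9.940e+01 1.000e-01 1.796e+02]
```

The stop was reached (moment 1.25 N m). Now I release, back off and check.

```bash
python3 -m inch '[45,0,0,0,0,45,0,0,0,0,45,0,0,0,0,45,0,0,0,0,45,0,0,30,0,45,0,0,60,0,45,-10,0,100,-7,45,-30,-10,120,-14,45,-60,-20,122,-21,45,-80,-28,122,-28]'
python3 -m inch '[60,0,0,0,-7,60,0,0,0,-14,60,0,0,0,-21,60,0,0,0,-28,60,0,0,0,-35,60,0,0,0,-42,60,0,0,0,-49,60,0,0,0,-53,60,0,0,0,-53]'
python3 t.py
```

```text
t: 10.63
ee_pos: [386.4, 242.2, 180.1]
eef_rot: [0.815, 0.579, 0.001, -0.0]
contact_force: [-0.6, -0.9, -0.7]
width: 45.0
grip_force: 0.0
t: 11.38
ee_pos: [387.1, 241.5, 178.3]
eef_rot: [0.988, 0.157, -0.001, 0.0]
contact_force: [-0.4, 0.5, 0.1]
width: 60.3
grip_force: 0.0
273 80 [387.08665253 241.46265205 178.32759487] [ 0.    0.16 -0.69  2.09  0.12  0.94 -2.01] [ 1.8e+01  1.0e-01 -1.8e+02]
((471.0751953125, 268.0058288574219), 34.90235137939453)
((470.8006591796875, 267.94769287109375), 33.64369201660156)
key ((471.6197509765625, 280.0321350097656), (2.1000754833221436, 13.76929759979248), 15.212617874145508) [[468.7999572753906, 286.3999938964844], [472.4130554199219, 273.1131896972656], [474.4395446777344, 273.6642761230469], [470.8264465332031, 286.9510803222656]]
-72.47485
```

View pics/w4c.png

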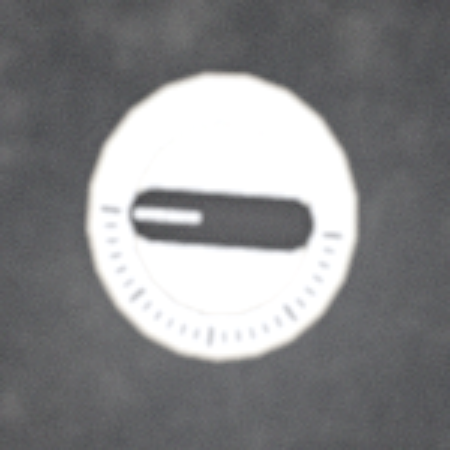

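The timer is wound: its index points left at (150,215), the far end of the scale. Next, an overhead look at the saddle and then at the spotlight.

```bash
python3 -m inch '[60,5,-40,20,0,60,5,-80,40,0,60,5,-120,40,0,60,5,-160,40,0,60,5,-195,40,0,60,0,-225,40,0,60,-3,-245,40,0,60,-4,-250,40,0,60,-4,-250,40,0,60,-4,-250,40,0]'|head -2
cat > sd.py <<'E'
from h import *
s=wsnap()
print(s["st"]["ee_pos"],s["st"]["dq"].round(2))
h,sa,v=cv2.split(cv2.cvtColor(s["color"],cv2.COLOR_RGB2HSV))
m=((h>8)&(h<28)&(sa>50)&(v>90)).astype(np.uint8);u0,v0=proj(s,(477,23,12));ys,xs=np.nonzero(m)
z=np.zeros_like(m);cv2.circle(z,(int(u0),int(v0)),100,1,-1);ys,xs=np.nonzero(m*z)
P=np.array([onz(s,u,w,12)[:2] for u,w in zip(xs,ys)],np.float32);r=cv2.minAreaRect(cv2.convexHull(P));print(r)
a=np.radians(r[2] if r[1][0]>r[1][1] else r[2]-90);print("origin",np.array(r[0])-19*np.array([np.cos(a),np.sin(a)]),np.degrees(a))
E
python3 sd.py
python3 -m inch '[85,25,-40,0,0,85,50,-80,0,0,85,50,-120,0,0,85,50,-160,0,-2,85,30,-200,0,-4,85,10,-240,0,-6,85,-10,-265,0,-8,85,-10,-280,0,-10,85,-10,-280,0,-10]'|head -2
cat > sp.py <<'E'
from h import *
s=wsnap();print(s["st"]["ee_pos"],s["st"]["dq"].round(2),Ro.from_quat(s["st"]["eef_rot"]).as_euler("ZYX",degrees=True).round(1))
h,sa,v=cv2.split(cv2.cvtColor(s["color"],cv2.COLOR_RGB2HSV))
m=((sa<60)&(v>125)).astype(np.uint8);u0,v0=proj(s,(449,-267,16)).astype(int)
z=np.zeros_like(m);cv2.circle(z,(u0,v0),110,1,-1);m=cv2.morphologyEx(m*z,cv2.MORPH_OPEN,np.ones((3,3)))
c=min(cv2.findContours(m,0,2)[0],key=lambda c:cv2.pointPolygonTest(c,(float(u0),float(v0)),True)*-1)
P=np.array([onz(s,a,b,16)[:2] for a,b in c.reshape(-1,2)],np.float32);print(u0,v0,cv2.minAreaRect(P))
cv2.imwrite("pics/sp.png",s["color"][...,::-1])
E
python3 sp.py
```

```text
t: 12.27
ee_pos: [384.2, -7.5, 218.9]
[384.16386437  -7.52223395 218.85798714] [-0.02  0.   -0.02 -0.01 -0.    0.   -0.  ]
((462.5875244140625, 19.090904235839844), (137.03045654296875, 84.81554412841797), 18.39875602722168)
origin [444.55874999  13.09396396] 18.39875602722168
t: 13.07
ee_pos: [373.3, -292.2, 219.0]
[ 373.29857127 -292.16009868  218.97843251] [-0.04 -0.01 -0.09  0.01 -0.05  0.01  0.  ] [  7.7  -0.  179.9]
253 92 ((446.074951171875, -265.90460205078125), (150.07078552246094, 38.33397674560547), 8.217748641967773)
```

Saddle origin is about (458.5, 17.5) at 18.4°, confirmed from its near edge in two views. Spotlight origin is about (447.5, -266) at 8.2°. Now the grasp.

```bash
python3 -m inch '[70,25,9,-30,0.5,70,50,18,-60,0.5,70,74,26,-95,0.5,70,74,26,-130,0.5,70,74,26,-150,0.5,70,74,26,-150,0.5,70,74,26,-150,0.5]'|head -2
python3 -c "
from h import *
st=arm.read_state();print(np.array([447.5,-266,23])-st['ee_pos'],Ro.from_quat(st['eef_rot']).as_euler('ZYX',degrees=True).round(1))"
```

```text
t: 13.7
ee_pos: [448.8, -259.1, 67.9]
[ -1.2556509   -6.91001268 -44.87243004] [ 8.800e+00  1.000e-01 -1.798e+02]
```

```bash
python3 -m inch '[70,0,0,-5,0,70,0,0,-5,0,70,0,0,-5,0]'|head -2
python3 -c "
from h import *
st=arm.read_state();print(np.array([447.5,-266,23])-st['ee_pos'],st['dq'].round(3),Ro.from_quat(st['eef_rot']).as_euler('ZYX',degrees=True).round(1))"
```

```text
t: 13.95
ee_pos: [449.4, -263.0, 65.6]
[ -1.92302493  -3.03392002 -42.61749484] [ 0.005 -0.003  0.005  0.002  0.001 -0.002  0.001] [  8.6  -0.2 179.9]
```

```bash
python3 -m inch '[70,-1,-2,-15,0,70,-2,-3,-30,-0.5,70,-2,-3,-39,-0.5,70,-2,-3,-42,-0.5,70,-2,-3,-42,-0.5,70,-2,-3,-42,-0.5]'
python3 -m inch '[0,0,0,0,0,0,0,0,0,0,0,0,0,0,0,0,0,0,0,0,0,0,0,0,0,0,0,0,0,0,0,0,0,0,0]' 70
python3 -c "
from h import *
st=arm.read_state();print(st['dq'].round(3),Ro.from_quat(st['eef_rot']).as_euler('ZYX',degrees=True).round(1))"
```

```text
t: 14.45
ee_pos: [446.7, -265.7, 22.6]
eef_rot: [0.998, 0.07, 0.0, 0.0]
contact_force: [0.3, -0.3, 0.1]
width: 70.0
grip_force: 0.0
t: 15.03
ee_pos: [446.8, -265.8, 22.9]
eef_rot: [0.998, 0.07, 0.0, 0.0]
contact_force: [-1.3, 1.2, 6.2]
width: 29.8
grip_force: 69.0
[-0.002  0.001 -0.    -0.001  0.001  0.    -0.001] [ 8.1e+00 -1.0e-01  1.8e+02]
```

```bash
python3 -m inch '[0,0,0,20,0,0,0,0,45,0,0,0,0,70,0,0,0,0,87,0,0,0,10,87,1,0,0,30,87,2,0,0,55,87,3,0,0,85,87,4,0,0,115,87,5,0,0,145,87,6]'|sed -n '1,2p;4,6p'
python3 -m inch '[0,0,30,0,0,0,2,60,0,1,0,4,85,0,2,0,6,110,0,3,0,8,125,0,4,0,10,133,0,4,0,12,138,0,4,0,12,138,0,4,0,12,138,0,4]'
python3 - <<'E'
from h import *
s=wsnap("pics/w6.png");st=s["st"];print(np.array([458.5,17.5,48])-st['ee_pos'],Ro.from_quat(st['eef_rot']).as_euler('ZYX',degrees=True).round(1),st["dq"].round(3))
E
```

```text
t: 15.87
ee_pos: [443.1, -116.7, 106.5]
contact_force: [-0.0, 0.2, -2.6]
width: 29.8
grip_force: 70.3
t: 16.62
ee_pos: [457.9, 16.3, 108.5]
eef_rot: [0.988, 0.156, -0.001, 0.0]
contact_force: [-0.0, -0.2, -4.1]
width: 29.8
grip_force: 70.3
[  0.58382017   1.19236762 -60.50696302] [1.8e+01 1.0e-01 1.8e+02] [ 0.015 -0.006  0.012  0.004  0.002  0.005 -0.001]
```

View pics/w6.png

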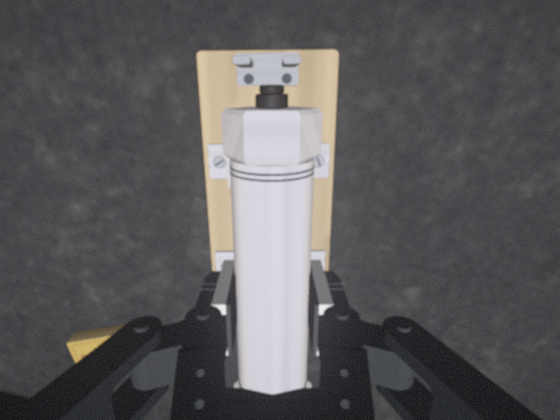

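The picture shows the spotlight held square, its tail cap top face from (272,109) to (272,163) and the gland end at (271,87), above the board and facing the lug. Next I check its offset along the axis and descend.

```bash
python3 - <<'E'
from h import *
s=wsnap();st=s["st"];t=st["ee_pos"];za=t[2]-6.7
R=Ro.from_quat(st['eef_rot']).as_matrix()
g=cv2.cvtColor(s["color"],cv2.COLOR_RGB2GRAY)
print(g[76:120:2,272],g[155:185,272])
for u,v,z in((272,109,za+16),(272,163,za+16),(233,250,za),(310,250,za),(232,180,za),(314,180,za)): print(u,v,(R.T@(onz(s,u,v,z)-t)).round(1))
# board from this view
for u,v in((198,51),(337,51),(213,268),(330,268)): print(onz(s,u,v,12))
E
python3 -m inch '[0,1,1,-15,0.4,0,1,1,-30,0.4,0,1,1,-42,0.4,0,1,1,-50,0.4,0,1,1,-50,0.4,0,1,1,-50,0.4,0,1,1,-50,0.4]'
python3 -c "
from h import *
st=arm.read_state();print(st['dq'].round(3),Ro.from_quat(st['eef_rot']).as_euler('ZYX',degrees=True).round(1))"
```

```text
[193 193 194 195 152  83  87  85  72  66  84  90  94  92  94  88  95 185
 216 217 216 216] [214 213 213 214 212 212 211 211 210 204 194 200 211 217 220 218 219 215
 193 158 153 192 214 213 189 148 157 196 214 218]
272 109 [76.   0.8 -9.4]
272 163 [58.8  0.8 -9.4]
233 250 [ 19.  -15.3   6.7]
310 250 [18.9 16.5  6.7]
232 180 [ 48.7 -14.5   6.6]
314 180 [48.7 17.   6.7]
[542.3  87.   12. ]
[567.   10.4  12. ]
[407.9  42.7  12. ]
[433.4 -36.5  12. ]
t: 17.3
ee_pos: [459.9, 18.1, 59.5]
eef_rot: [0.987, 0.16, 0.001, 0.0]
contact_force: [0.3, -0.9, -2.6]
width: 29.7
grip_force: 70.3
[-0.003 -0.009 -0.005 -0.006  0.003 -0.003  0.   ] [ 1.84e+01 -1.00e-01  1.80e+02]
```

In the hand, the spotlight sits about 4 mm towards its tail from the TCP. I'll correct for that and re-measure before seating.

```bash
python3 -m inch '[0,-3,-1,0,0,0,-6,-1.5,0,0,0,-6,-1.5,0,0,0,-6,-1.5,0,0]'|head -2
python3 - <<'E'
from h import *
s=wsnap("pics/w7.png");st=s["st"];t=st["ee_pos"];za=t[2]-6.7
g=cv2.cvtColor(s["color"],cv2.COLOR_RGB2GRAY)
a=np.radians(18.4);ex=-np.array([np.cos(a),np.sin(a)]);ey=np.array([-ex[1],ex[0]]);o=np.array([458.2,17.0])
def sad(u,v,z): d=onz(s,u,v,z)[:2]-o;return round(d@ex,1),round(d@ey,1)
col=g[95:175,272].astype(int);d=np.diff(col);print(t,g[98:120,272],g[155:175,272])
print("far",sad(272,110,za+16),"near",sad(272,165,za+16))
for v in(200,240): 
    r=g[v,200:350];print(r[::3]); 
E
```

```text
t: 17.63
ee_pos: [452.9, 16.8, 59.3]
[452.93794424  16.83704136  59.25458995] [ 91  85  85  90  84  87  83  88  84  75  91 128 172 198 206 209 209 206
 206 208 207 205] [206 202 205 205 202 205 204 201 202 195 183 185 201 208 208 209 210 204
 186 152]
far (np.float64(-70.7), np.float64(-0.8)) near (np.float64(-53.1), np.float64(-0.8))
[186 181 180 179 182 182 189 206 208 187  91 165 188 201 205 206 208 207
 206 210 207 206 205 207 208 210 211 207 205 198 201 203 209 206 205 203
 194 167  80 181 206 207 190 180 181 181 181 177 180 183]
[186 185 178 178 179 181 183 182 186 191 191 165 179 195 203 207 204 207
 205 210 206 205 206 208 207 209 211 208 205 201 202 206 207 207 206 197
 186 169 177 176 176 176 179 179 180 177 177 175 177 180]
```

View pics/w7.png

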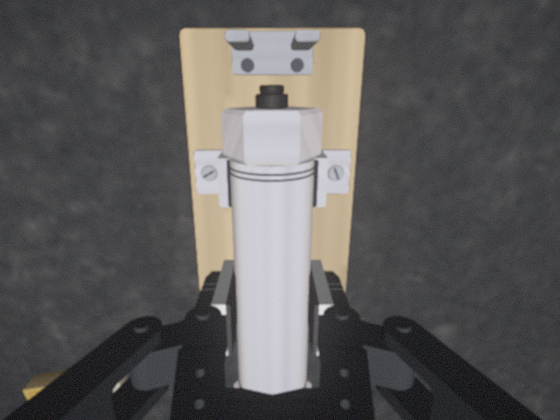

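The spotlight is centred across the groove: barrel, tape edges and screws all centre on column 272.5. Along the groove it is about 1 mm from nominal. Lowering gently now.

```bash
python3 -m inch '[0,0.5,0,-3,0,0,0.5,0,-6,0,0,0.5,0,-8,0,0,0.5,0,-8,0,0,0.5,0,-8,0]'|sed -n '2p;4p'
python3 -m inch '[0,0,0,-0.5,0,0,0,0,-1,0,0,0,0,-1.5,0,0,0,0,-2,0,0,0,0,-2,0,0,0,0,-2,0]'
```

```text
ee_pos: [453.4, 17.0, 50.6]
contact_force: [-0.2, -0.6, -4.0]
t: 18.6
ee_pos: [453.9, 16.9, 49.5]
eef_rot: [0.987, 0.16, 0.0, 0.0]
contact_force: [-2.7, -0.3, 3.4]
width: 29.7
grip_force: 70.9
```

```bash
python3 -m inch '[0,0,0,-0.5,0,0,0,0,-1,0,0,0,0,-1,0,0,0,0,-1,0]'|sed -n '2p;4p'
python3 -m inch '[0,0,0,-0.5,0,0,0,0,-1,0,0,0,0,-1,0,0,0,0,-1,0]'|sed -n '2p;4p'
```

```text
ee_pos: [453.9, 17.0, 49.3]
contact_force: [-5.4, -0.2, 12.7]
ee_pos: [453.9, 17.0, 49.3]
contact_force: [-7.6, -0.5, 20.4]
```

```bash
python3 -m inch '[0,0,0,0.3,0,0,0,0,0.3,0,0,0,0,0.3,0]'|sed -n '2p;4p'
python3 - <<'E'
from h import *
s=wsnap("pics/w8.png");st=s["st"];t=st["ee_pos"]
g=cv2.cvtColor(s["color"],cv2.COLOR_RGB2GRAY).astype(float)
a=np.radians(18.4);ex=-np.array([np.cos(a),np.sin(a)]);ey=np.array([-ex[1],ex[0]]);o=np.array([458.2,17.0])
def sad(u,v,z): d=onz(s,u,v,z)[:2]-o;return (d@ex).round(1),(d@ey).round(1)
r=np.arange(100,120)[np.argmax(np.diff(g[100:121,272]))];n=158+np.argmin(g[158:169,272])
print("far",r,sad(272,r+.5,58.6),"near",n,sad(272,n,58.6),g[155:175,272])
for v in(190,250):
    e=np.abs(np.diff(g[v]));print(v,[(x,int(e[x])) for x in range(190,360) if e[x]>15])
print(Ro.from_quat(st['eef_rot']).as_euler('ZYX',degrees=True).round(2),st["dq"].round(4),st["torque"].round(2))
# board far edge and flange in this view
h,sa,v=cv2.split(cv2.cvtColor(s["color"],cv2.COLOR_RGB2HSV))
w=(h>8)&(h<28)&(sa>50)&(v>90);c=np.nonzero(w[:,205])[0];print("col205 wood rows",c[0],c[-1],sad(205,c[0],12))
E
```

```text
ee_pos: [453.9, 17.0, 49.3]
contact_force: [-6.6, -0.1, 18.5]
far 109 (np.float64(-71.8), np.float64(-0.6)) near 166 (np.float64(-53.6), np.float64(-0.6)) [202. 202. 202. 201. 198. 200. 203. 199. 199. 194. 184. 180. 192. 203.
 208. 206. 207. 205. 190. 156.]
190 [(222, 19), (223, 48), (224, 44), (229, 25), (230, 30), (231, 23), (311, 17), (312, 33), (313, 38), (318, 51), (319, 56), (320, 19), (356, 24), (357, 45), (358, 28)]
250 [(190, 39), (191, 33), (351, 25), (352, 37), (353, 36)]
[1.8450e+01 5.0000e-02 1.7994e+02] [-0.0016  0.0016 -0.0015  0.0003  0.0008  0.0001  0.0003] [-0.08  1.5  -0.04]
col205 wood rows 26 280 (np.float64(-102.3), np.float64(-28.2))
```

The tail cap measures -71.8 mm against -72 nominal, with the board edge at -102.3 mm against -102. Height is right, the spotlight is at rest, and the push is about 18 N with no sideways force. Handing in.

```bash
python3 -c "
from bench import arm
print(arm.job_done())"
```

```text
the job is handed in; nothing more can be done
None
```

I handed the job in with the timer wound to its stop and the spotlight held square in both Vs, lens away from the lug, under about 18 N of hand pressure; no verdict came back.

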